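# Find the warped pump cover by rocking it on the surface plate

## Robot

A 6-joint arm with a two-finger parallel gripper is mounted at the origin on the work surface. World frame = base frame: x ahead of the robot, y to its left, z up, the work surface at z = 0. Lengths are in m, angles in rad, forces in N, time in s.
With the tool pointing down it reaches from about 0.275 to 0.85 m from the base axis. Payload 5.2 kg.
Tool frame: the origin (TCP) lies at the very end of the fingers, on their centre line; the grasp point (between the pads) lies 19 mm behind it (robot.grasp_offset is the distance from the TCP to the grasp point, in m); z points along the fingers, x is the direction in which the jaws open and shut, and the axes are right-handed (so a half turn about z gives the same grasp; the last joint's range is limited). The gripper opens to 85 mm and grips with 20 to 120 N. Pads are 22 mm wide; open, the fingers measure 114 mm over their backs; the gripper's body (76 mm by 85 mm) begins 54 mm behind the grasp point. The pads swing forward as they close: fully open they stand 13 mm farther back than shut.
Start: joints at [0.973, 0.259, 1.535, -0, 1.348, -0.203], TCP at [0.212, 0.508, 0.231] pointing down, gripper open.
Joint ranges: [-3.14, 3.14], [-0.91, 2.08], [0.19, 2.58], [-1.22, 4.36], [0.22, 2.71], [-3.12, 3.12]. Speed limits (rad/s): [2.57, 2.57, 3.14, 3.14, 3.14, 3.14].

## Interface

Orientations are given as [roll, pitch, yaw] about the fixed x, y, z axes, in that order (R = Rz(yaw) Ry(pitch) Rx(roll)).
In Python, from station import robot gives the robot as it stands. The module is installed in compiled form; this text tells all that it offers. Calls block until the motion is done:
- robot.move_pose(position, orientation): joint-space move of the TCP to a pose.
- robot.move_linear(position, ori=None, max_speed=0.15, contact_N=None): straight line of the TCP; ori=None keeps the orientation; max_speed is the mean speed in m/s. With contact_N (N) it stops when the force on the tool has changed by that much, and returns True; else False.
- robot.set_joints(angles): joint-space move.
- robot.grip(opening, grasp_force=None): finger opening in m; grasp_force is the grip in N (None keeps the last); returns when the fingers have stopped.
- robot.dwell(seconds).
- robot.ik(position, orientation): joint angles nearest the present ones, or None.
- robot.observe(): the state.
- robot.get_image(name): name is "scene" or "top" or "wrist"; returns a dict with "color" (400x640x3 uint8, blue, green, red), "intrinsics" (3x3 intrinsics, pixels), "k1" (the pictures are not rectified: a ray, as slopes to the right and down, at radius r is drawn at 1 + k1 r^2 times it, then the intrinsics apply), "R" (3x3) and "t" (3): a world point X has camera coordinates R X + t. Camera axes: x right, y down, z forward; pixel columns grow to the right and rows downward; lengths in m; the calibration is good to about 2 mm. A picture is of the moment at which its call begins. There is no depth.
A pose or a line that the arm cannot do raises robot.Unreachable and nothing moves.
- robot.job_done(): hands the job in, once; it reports no verdict.
The state is a dict: "clock": time; "joint_pos": joint angles; "joint_velocities": joint speeds; "tau": joint torques, N m; "position": TCP position; "tcp_rot": TCP orientation; "force": force on the tool from outside, world axes, zero at the start; "moment": the same for the moment, N m; "gripper_width": finger opening in m.
Only numpy, scipy, OpenCV 4.12 (cv2) and the standard library are available. Lean on these libraries where they do the work, as an engineer would, in place of code of your own. Each camera call takes 0.05 s, during which the arm holds its last target.

## Task

One of the three pump covers on the surface plate is warped: find it by pressing slowly and gently with the closed fingertips on the ends of the flanges to see which one rocks, and keep the rocking end pressed down for a good second to be sure. Then set the knobbed steel weight upright on that raised end, easing it down until the end is firmly on the plate before letting go, so that the cover stays tipped for inspection. Leave all the covers and everything else where they lie.

Things in the scene. Friction and masses are not known exactly. Their poses are not given: they have to be found in the camera images.
- plate: dark granite surface plate, 300 mm (its x) by 510 mm (its y), fixed, 50 mm thick: its top is 50 mm above the bench. Origin at the centre of its underside. Rigid: pressing on a cover that lies firm builds up force within a millimetre, so touch down at about 10 mm/s and stop at some 8 N; a knock or push of over 60 N is too hard (touching down at 20 mm/s already gives about 50 N)
- cover_a: cast metal pump cover, one of three alike to the eye: oblong flange 160 mm (x) by 80 mm (y), its top face 12 mm above the origin; upright round pipe stub at the centre, 32 mm diameter, from the flange top to 57 mm above the origin. Origin at the centre of the underside, z up. Mass about 0.45 kg. Below are four 10 mm wide, 4 mm tall ribs along y, at x = -70, -20, 20, 70 mm
- cover_b: pump cover, same shape as cover_a. Of the three, one (not known which) is warped: at one end (not known which) the outer rib hangs about 3.5 mm off the plate, hard to see; left alone it lies as level as the others
- cover_c: pump cover, same shape as cover_a. Pressing the flange on its x axis 65 mm from the centre with over 2.5 to 4 N tips the warped cover by about 4 degrees at its raised end (the pressed point sinks 2 to 3 mm, then is firm); let go, it falls back level. Sound covers do not give at either end
- weight: round steel weight, 0.9 kg, standing on the bench left or right of the plate: body 50 mm diameter and 44 mm high, on it a round knob 30 mm diameter from 44 to 74 mm above the origin, to be gripped. Origin at the centre of its underside, z up. Standing on the flange's x axis with its centre 50 to 60 mm from the cover's centre, it holds the raised end down
- crate: deep wooden crate full of stock fittings, fixed, 220 by 120 mm, 85 mm high, on the other side of the plate from the weight; not used. Origin at the centre of its underside
- block: bystander: steel block 25 x 45 x 20 mm high on the far part of the plate; origin at its underside centre
- collar: bystander: brass collar, 36 mm diameter, 16 mm high, on the far part of the plate; origin at its underside centre
- wrench: bystander: wrench 170 mm long lying on the bench near the robot, low
- brush: bystander: brush 190 mm long lying on the bench near the robot, low
- jar: bystander: amber glass jar, 64 mm diameter, 85 mm high, beyond the plate
- spout: bystander: steel tube on a round foot, foot 90 mm diameter, 120 mm high, beyond the plate
- cup: bystander: steel cup, 72 mm diameter, 70 mm high, beyond the plate

How it is judged:
By the outcome, as a careful person would: the job done as asked, in the order asked, and still so for the second after the job is handed in, with the robot touching nothing.
It also fails if it takes over 72 s, if anything falls off the work surface, if the arm or the gripper's body presses on something with over 40 N, if the wrist force passes 120 N, or if a joint passes its speed limit or range.

## Working session

There is one attempt and no reset: what is moved stays moved. The work goes in short steps, each a Python script; the robot and the scene stay as the last script left them, time stands still between calls to the robot, and variables do not carry over. Pictures are saved under pics/ and viewed, and the job is handed in when it is done.

```bash
mkdir -p pics
python3 - <<'E'
from station import robot
import cv2,pickle
o=robot.observe();print(o['clock'],o['position'],o['tcp_rot'],o['force'],o['gripper_width'],robot.grasp_offset)
d={}
for n in ("scene","top"):
    im=robot.get_image(n);d[n]=im;cv2.imwrite(f"pics/{n}0.png",im['color']);print(n,im['intrinsics'].tolist(),im['k1'],im['R'].tolist(),im['t'].tolist())
pickle.dump(d,open('im0.pkl','wb'))
E
```

```text
0.0 [0.21123261 0.50724146 0.23047728] [-3.14123805e+00  1.81573755e-03  1.17593248e+00] [-0.00670879  0.93659092  0.05806094] 0.0851470157841639 0.0187
scene [[368.6139206243642, 0.0, 323.22424100706365], [0.0, 368.6139206243642, 207.87810251936511], [0.0, 0.0, 1.0]] 0.030302425742977035 [[-0.0911220561998142, 0.9957876562100588, -0.010184037195319233], [0.6553375416593721, 0.05226191286125105, -0.7535259776251471], [-0.749819629888261, -0.07533681838092668, -0.6573392475963006]] [0.046658380795047784, -0.27740181717574014, 1.2734436112459095]
top [[414.30004790369253, 0.0, 313.56705222717125], [0.0, 414.30004790369253, 204.41205221101364], [0.0, 0.0, 1.0]] -0.11104887121847426 [[-0.015262045900294948, -0.9998693860000536, 0.005317978451778427], [-0.9853319253020585, 0.014135639818104619, -0.17006228467085838], [0.16996489912766272, -0.007835472341161364, -0.9854189659417536]] [-0.008163094947273717, 0.5392950919895946, 1.1148654413858359]
```

View pics/scene0.png

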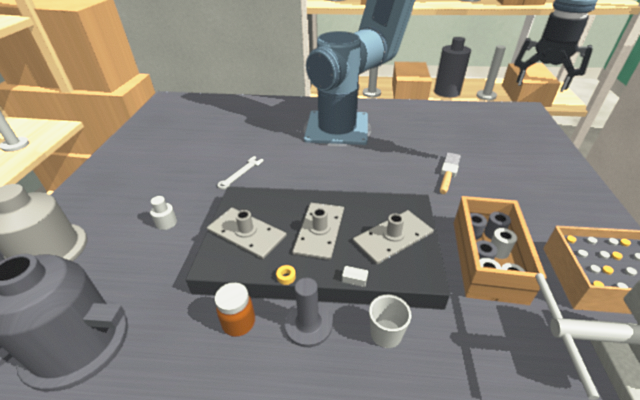

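View pics/top0.png

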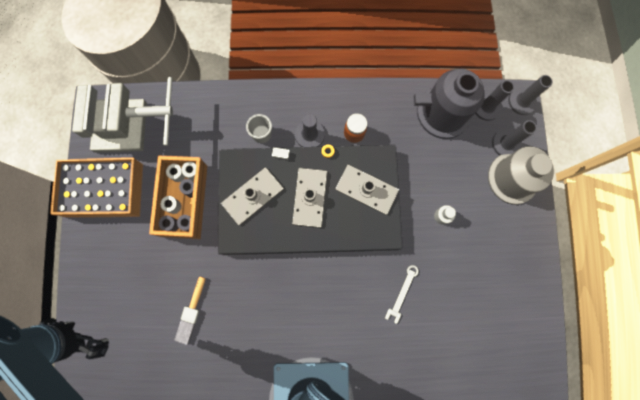

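```bash
cat > h.py <<'E'
import numpy as np,cv2,pickle
def proj(im,X):
    c=np.asarray(X,float)@im['R'].T+im['t']; s=c[:,:2]/c[:,2:]; r2=(s**2).sum(1,keepdims=True)
    s=s*(1+im['k1']*r2); K=im['intrinsics']; return s*[K[0,0],K[1,1]]+K[:2,2]
def unproj(im,uv,z):
    K=im['intrinsics']
    d=(np.atleast_2d(uv).astype(float)-K[:2,2])/[K[0,0],K[1,1]]; s=d.copy()
    for _ in range(20): s=d/(1+im['k1']*(s**2).sum(1,keepdims=True))
    D=np.c_[s,np.ones(len(s))]@im['R']; C=-im['R'].T@im['t']
    return C+D*((z-C[2])/D[:,2])[:,None]
E
python3 - <<'E'
import pickle,cv2
d=pickle.load(open('im0.pkl','rb'))
t=d['top']['color'][155:240,215:470];cv2.imwrite('pics/tc.png',cv2.resize(t,None,fx=3.1,fy=3.1,interpolation=cv2.INTER_CUBIC))
t=d['scene']['color'][185:285,140:440];cv2.imwrite('pics/sc.png',cv2.resize(t,None,fx=2.6,fy=2.6,interpolation=cv2.INTER_CUBIC))
import numpy as np
for n in d:
    im=d[n]['color'];hsv=cv2.cvtColor(im,cv2.COLOR_BGR2HSV)
    for p in ([(207,193),(0,0)] if 0 else []): pass
    pts={'top':[(240,205),(305,180),(355,180),(230,240),(447,214)],'scene':[(230,235),(310,240),(370,240),(250,270),(158,222)]}[n]
    print(n,[(im[y,x].tolist(),hsv[y,x].tolist()) for x,y in pts])
E
```

```text
scene [([195, 211, 212], [28, 20, 212]), ([192, 207, 208], [28, 20, 208]), ([190, 205, 209], [24, 23, 209]), ([90, 89, 88], [105, 6, 90]), ([137, 145, 142], [41, 14, 145])]
top [([189, 205, 212], [21, 28, 212]), ([190, 206, 213], [21, 28, 213]), ([188, 205, 211], [22, 28, 211]), ([75, 77, 78], [20, 10, 78]), ([232, 239, 240], [26, 9, 240])]
```

View pics/tc.png

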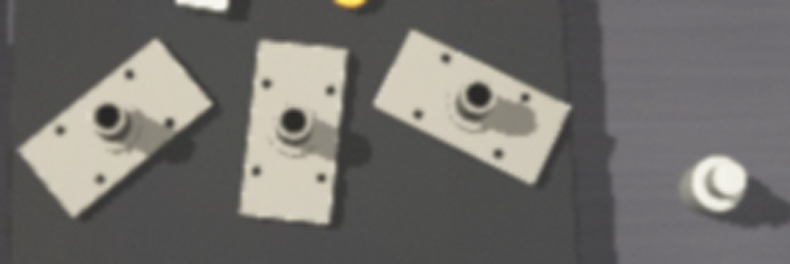

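View pics/sc.png

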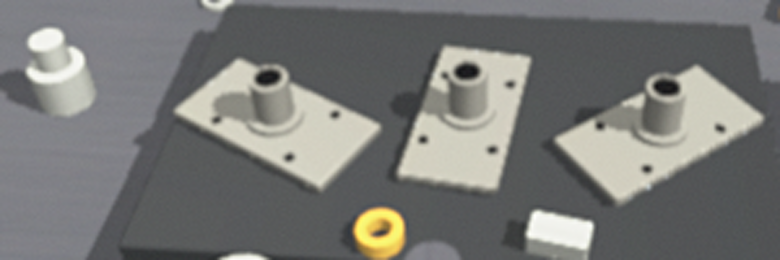

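Run:
```python
from h import *
from scipy.optimize import least_squares
d=pickle.load(open('im0.pkl','rb'))
T=lambda a:(np.array(a,float)+.5)/3.1-.5+[215,155]
S=lambda a:(np.array(a,float)+.5)/2.6-.5+[140,185]
C={'L':([(157,38),(214,104),(74,218),(17,151)],[(697,66),(764,119),(619,203),(554,142)],(107,117),(665,87)),
'M':([(258,40),(348,48),(331,225),(239,214)],[(443,46),(531,56),(498,190),(398,180)],(293,121),(467,71)),
'R':([(412,29),(572,104),(535,186),(373,103)],[(238,58),(381,127),(320,188),(174,110)],(478,95),(269,77))}
box=np.array([(80,40),(80,-40),(-80,-40),(-80,40)])/1000
out={}
for k,(t,s,tt,ss) in C.items():
    pt=unproj(d['top'],T(t),.062);ps=unproj(d['scene'],S(s),.062)
    print(k,'ctr',pt.mean(0)[:2].round(4),ps.mean(0)[:2].round(4),'edges',[np.linalg.norm(np.roll(p,-1,0)-p,axis=1).round(3).tolist() for p in(pt,ps)],
      'stub',unproj(d['top'],T(tt),.107)[0,:2].round(4),unproj(d['scene'],S(ss),.107)[0,:2].round(4))
    def cor(q):
        c,n=np.cos(q[2]),np.sin(q[2]);return np.c_[box@np.array([[c,n],[-n,c]])+q[:2],np.full(4,.062)]
    from scipy.optimize import linear_sum_assignment
    def res(q):
        r=[]
        for n,uv in(('top',T(t)),('scene',S(s))):
            p=proj(d[n],cor(q));D=np.linalg.norm(p[:,None]-uv[None],axis=2);i,j=linear_sum_assignment(D);r.append((p[i]-uv[j]).ravel())
        return np.concatenate(r)
    best=min((least_squares(res,[*pt.mean(0)[:2],a]) for a in np.linspace(0,np.pi,7)[:-1]),key=lambda r:r.cost)
    q=best.x;out[k]=q;print('  fit',q.round(4),'rms px',np.sqrt(2*best.cost/16).round(2))
w=[unproj(d['top'],T([(728,180)]),.074)[0],unproj(d['scene'],S([(46,36)]),.074)[0]];print('W',np.round(w,4))
w=[unproj(d['top'],T([(717,183)]),.044)[0],unproj(d['scene'],S([(56,64)]),.044)[0]];print('Wbody',np.round(w,4))
pickle.dump(out,open('cov.pkl','wb'))
```

```text
L ctr [0.5634 0.1547] [0.5698 0.1581] edges [[0.081, 0.161, 0.08, 0.162], [0.08, 0.159, 0.08, 0.162]] stub [0.5637 0.1559] [0.5664 0.1568]
  fit [0.5666 0.1571 2.2641] rms px 0.96
M ctr [ 0.5579 -0.0051] [ 0.5627 -0.002 ] edges [[0.082, 0.162, 0.082, 0.16], [0.081, 0.162, 0.079, 0.166]] stub [ 0.5578 -0.0044] [ 0.5599 -0.0029]
  fit [ 0.5603 -0.0033 -0.1061] rms px 0.93
R ctr [ 0.5791 -0.1664] [ 0.5822 -0.1629] edges [[0.16, 0.083, 0.163, 0.078], [0.163, 0.079, 0.162, 0.079]] stub [ 0.5785 -0.1648] [ 0.58   -0.1627]
  fit [ 0.5804 -0.1644  1.0885] rms px 0.72
W [[ 0.5056 -0.3912  0.074 ]
 [ 0.5061 -0.3927  0.074 ]]
Wbody [[ 0.5074 -0.391   0.044 ]
 [ 0.5103 -0.3908  0.044 ]]
```

```bash
cat >> h.py <<'E'
from station import robot
cov=pickle.load(open('cov.pkl','rb'))
def near(y,ref): return ref+(y-ref+np.pi/2)%np.pi-np.pi/2
def obs(tag=''):
    o=robot.observe();print(tag,'t%.2f'%o['clock'],np.round(o['position'],4),'F',np.round(o['force'],2),'w%.4f'%o['gripper_width']);return o
def pt(k,s,r=.065):
    q=cov[k];return q[0]+s*r*np.cos(q[2]),q[1]+s*r*np.sin(q[2])
def press(k,s,first=False):
    x,y=pt(k,s);cur=robot.observe()
    yaw=near(cov[k][2]+np.pi/2,cur['tcp_rot'][2]);O=[np.pi,0,yaw]
    if first: robot.move_pose([x,y,.13],O)
    else:
        p=cur['position'];robot.move_linear([p[0],p[1],.13],max_speed=.15);robot.move_pose([x,y,.13],O)
    robot.move_linear([x,y,.069],O,max_speed=.09)
    a=obs(f'{k}{s:+d} above')
    c=robot.move_linear([x,y,.056],max_speed=.006,contact_N=2.);b=obs(f' touch {c}')
    c2=robot.move_linear([x,y,b['position'][2]-.006],max_speed=.004,contact_N=6.);e=obs(f' press {c2}')
    sink=b['position'][2]-e['position'][2];print('  sink mm %.2f  z %.2f'%(sink*1e3,e['position'][2]*1e3))
    return sink,e
E
python3 - <<'E'
from h import *
robot.grip(0.0);obs()
for k in cov:
  for s in(1,-1):
    print(k,s,robot.ik([*pt(k,s),.13],[np.pi,0,near(cov[k][2]+np.pi/2,robot.observe()['tcp_rot'][2])]))
press('L',-1,True)
E
```

```text
t0.87 [0.2115 0.5077 0.2313] F [-0.91 -0.41  0.5 ] w0.0002
L 1 [ 1.78051341e-01  3.70624432e-01  1.63945283e+00 -4.44089210e-16
  1.13151539e+00 -5.15206941e-01]
L -1 [-6.13061789e-03  4.57483047e-01  1.50154696e+00 -4.44089210e-16
  1.18256264e+00 -6.99388900e-01]
M 1 [-1.94534433e-01  4.69964318e-01  1.48105199e+00 -4.44089210e-16
  1.19057634e+00 -1.65925182e+00]
M -1 [-2.18240968e-01  2.57740970e-01  1.80504797e+00 -4.44089210e-16
  1.07880372e+00 -1.68295835e+00]
R 1 [-0.3529067   0.46126404  1.49535557  0.          1.18497305 -3.01224852]
R -1 [-0.57129872  0.41781228  1.56558264  0.          1.15819774  3.05254477]
L-1 above t3.75 [0.6086 0.1071 0.0694] F [ 0.13 -0.   -0.02] w0.0003
 touch True t4.97 [0.6081 0.1071 0.0621] F [-0.45  0.13  5.26] w0.0004
 press True t5.40 [0.6081 0.1071 0.0621] F [ 0.29 -0.07  4.32] w-0.0001
  sink mm 0.03  z 62.08
```

Run:
```python
from h import *
p=robot.observe()['position']; x,y=pt('L',-1)
for i in range(4):
    o=obs(); 
    if i==3: break
    c=robot.move_linear([x,y,robot.observe()['position'][2]-.003],max_speed=.004,contact_N=6.);print(c)
for i in range(3): robot.dwell(.05);obs()
```

```text
t5.40 [0.6081 0.1071 0.0621] F [ 0.29 -0.07  4.32] w-0.0001
True
 t5.70 [0.6081 0.1071 0.0621] F [-0.48 -0.24  4.44] w-0.0001
True
 t6.02 [0.6081 0.1071 0.0621] F [ 0.26 -0.21  3.5 ] w-0.0001
True
 t6.35 [0.6081 0.107  0.0621] F [-0.02  0.57  4.23] w-0.0003
 t6.40 [0.6081 0.1071 0.0621] F [-1.01  0.66  3.52] w-0.0001
 t6.45 [0.6081 0.1071 0.0621] F [ 0.39 -0.5   4.36] w-0.0001
 t6.50 [0.6081 0.107  0.0621] F [ 0.08 -0.68  4.78] w0.0004
```

Run:
```python
from h import *
for k,s in(('L',1),('M',-1)):
    sink,e=press(k,s)
    if sink>.001: print('ROCKS');break
```

```text
L+1 above t8.51 [0.5256 0.207  0.0693] F [-0.25 -0.22 -0.62] w0.0001
 touch True t9.74 [0.525  0.2071 0.0618] F [0.12 0.23 3.16] w-0.0001
 press True t10.43 [0.5246 0.2076 0.0597] F [-0.3   0.69  4.63] w0.0001
  sink mm 2.10  z 59.67
ROCKS
```

Run:
```python
from h import *
x,y=robot.observe()['position'][:2]
F=lambda:np.mean([ (robot.dwell(.02),robot.observe()['force'][2])[1] for _ in range(6)])
o=robot.observe();z=o['position'][2];f=F();print(f)
for i in range(8):
    z-=.0002; robot.move_linear([x,y,z],max_speed=.003); f=F(); print('%.2f'%(z*1e3),'%.2f'%f)
    if f>7.5: break
robot.dwell(1.3);obs('held')
im=robot.get_image('scene');cv2.imwrite('pics/held.png',cv2.resize(im['color'][120:300,280:480],None,fx=4,fy=3.3,interpolation=cv2.INTER_CUBIC))
obs()
```

```text
5.075396757210952
59.47 6.16
59.27 7.41
59.07 8.70
held t13.02 [0.5246 0.2076 0.0596] F [-3.01  0.38  8.36] w0.0000
 t13.07 [0.5246 0.2076 0.0595] F [-1.08  0.84  8.92] w-0.0002
```

View pics/held.png

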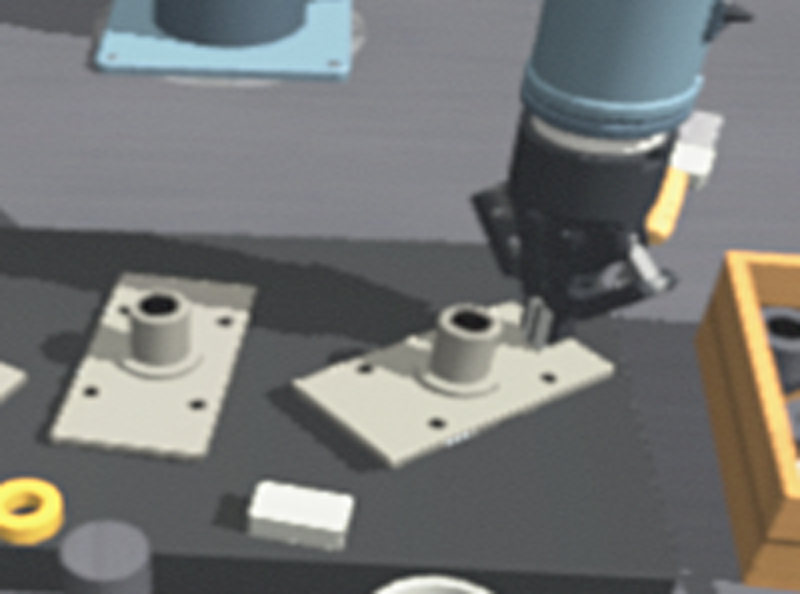

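Run:
```python
from h import *
x,y=robot.observe()['position'][:2]
robot.move_linear([x,y,.068],max_speed=.012);obs()
q=cov['L'];yaw=robot.observe()['tcp_rot'][2]
robot.move_linear([x,y,.22],max_speed=.15)
d={}
d['c1']=robot.get_image('wrist')
robot.grip(.07)
W=[.5065,-.391]
# jaw yaw to grasp weight: rotation so placing is yaw; pick yaw close to current
robot.move_pose([*W,.16],[np.pi,0,yaw]);obs()
d['w1']=robot.get_image('wrist');d['s1']=robot.get_image('scene');d['t1']=robot.get_image('top')
print(yaw,robot.observe()['joint_pos'])
for k,v in d.items(): cv2.imwrite(f'pics/{k}.png',v['color'])
pickle.dump(d,open('im1.pkl','wb'))
```

```text
t13.96 [0.5244 0.2076 0.0679] F [ 0.48  0.27 -0.14] w0.0003
 t18.00 [ 0.5072 -0.3899  0.1602] F [0.66 0.09 0.04] w0.0702
0.6930419695024055 [-8.29818053e-01  4.68465435e-01  1.40419693e+00  1.41137020e-04
  1.26866090e+00 -1.52436201e+00]
```

View pics/c1.png

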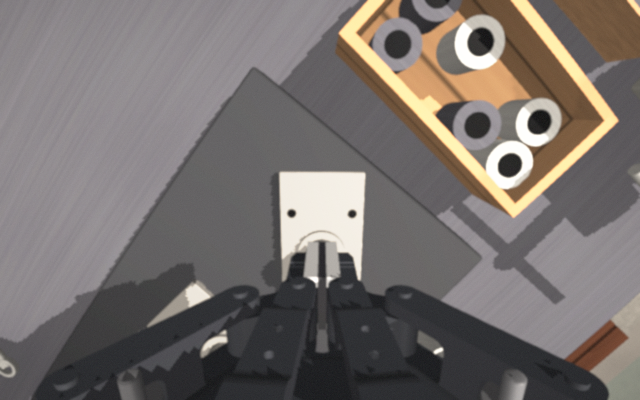

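View pics/w1.png

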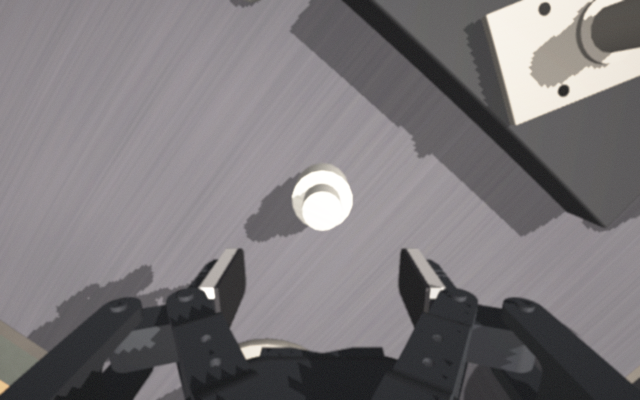

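View pics/s1.png

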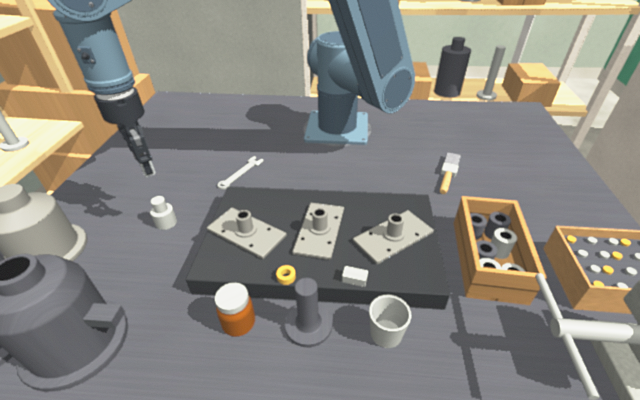

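Run:
```python
from h import *
d=pickle.load(open('im1.pkl','rb'))
w=d['w1'];print('Wknob',unproj(w,[(321.3,211.5)],.074),'body',unproj(w,[(322.5,198.5)],.044))
g=cv2.cvtColor(w['color'],cv2.COLOR_BGR2GRAY)
cr=w['color'][150:250,270:370];cr2=d['c1']['color'][150:260,260:390]
cv2.imwrite('pics/cr.png',np.hstack([cv2.resize(cr,(400,400),interpolation=cv2.INTER_CUBIC),cv2.resize(cr2,(400,400*110//130),interpolation=cv2.INTER_CUBIC)[:400] if 0 else cv2.resize(cr2,(390,400),interpolation=cv2.INTER_CUBIC)]))
c=d['c1'];P=unproj(c,[(279.5,171.5),(365.5,171.5)],.062)
print(P,np.linalg.norm(P[1]-P[0]));e=P[1]-P[0];ang=np.arctan2(e[1],e[0]);print('edge ang',ang)
q=cov['L'];a=np.array([np.cos(q[2]),np.sin(q[2])]);print('q',q,'ctr',P.mean(0)[:2]-.08*a)
H=unproj(c,[(291.5,213),(352,213)],.062);print('holes local',[((h[:2]-q[:2])@a,(h[:2]-q[:2])@[-a[1],a[0]]) for h in H])
im=d['t1'];R=cov['R']
```

```text
Wknob [[ 0.5081122 -0.3932714  0.074    ]] body [[ 0.50766531 -0.3911741   0.044     ]]
[[0.48373973 0.19257975 0.062     ]
 [0.5451613  0.24369062 0.062     ]] 0.07990576578819628
edge ang 0.6940290928889952
q [0.56658489 0.15706978 2.26405461] ctr [0.56557426 0.15660175]
holes local [(np.float64(0.03991240389086599), np.float64(0.030818343127800147)), (np.float64(0.039955105352455986), np.float64(-0.027336239216159703))]
```

View pics/cr.png

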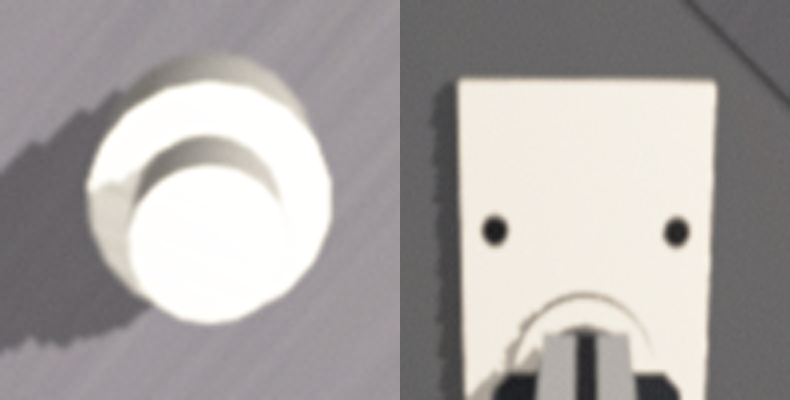

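Run:
```python
from h import *
q=np.array([.566,.1568,2.2645]);pickle.dump(q,open('q.pkl','wb'))
W=[.5079,-.3922];yaw=q[2]-np.pi/2
O=[np.pi,0,yaw]
robot.move_linear([*W,.09],O,max_speed=.1)
robot.move_linear([*W,.0485],O,max_speed=.04);obs()
robot.grip(.02,50);obs('grip')
robot.move_linear([*W,.065],O,max_speed=.04);obs('lift')
im=robot.get_image('wrist');cv2.imwrite('pics/g.png',im['color'])
pickle.dump(im,open('g.pkl','wb'))
im=robot.get_image('scene');cv2.imwrite('pics/gs.png',cv2.resize(im['color'][130:250,80:240],None,fx=4,fy=4))
```

```text
t20.18 [ 0.5081 -0.3924  0.0488] F [0.03 0.05 1.4 ] w0.0701
grip t20.63 [ 0.5082 -0.3922  0.0489] F [1.42 1.78 2.23] w0.0284
lift t21.20 [ 0.5077 -0.3921  0.0648] F [-1.14 -1.   -9.56] w0.0285
```

View pics/g.png

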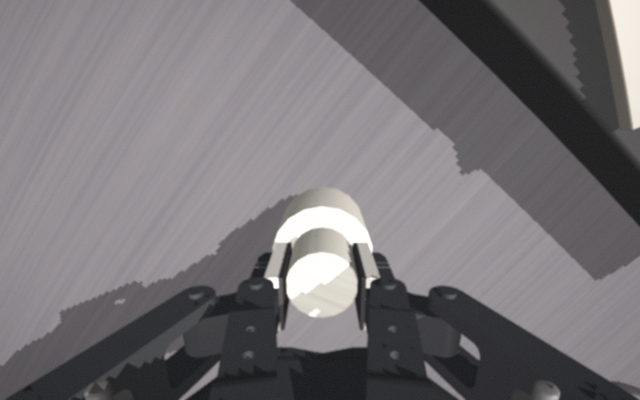

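View pics/gs.png

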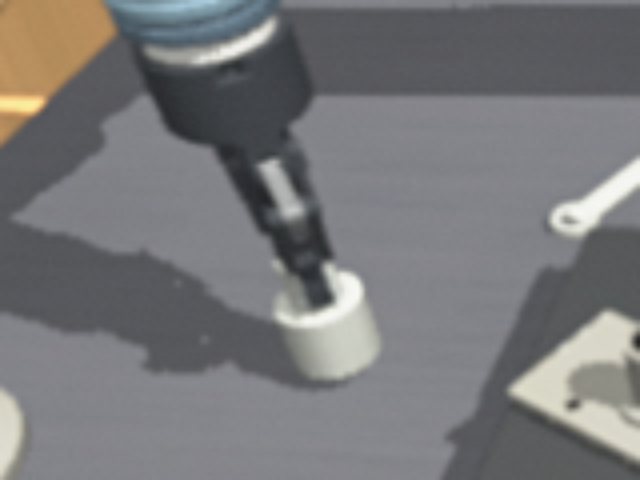

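Run:
```python
from h import *
im=pickle.load(open('g.pkl','rb'));q=pickle.load(open('q.pkl','rb'));a=np.array([np.cos(q[2]),np.sin(q[2])])
o=obs();p=o['position']
for uv,z in(((322,282),.0901),((323,254),.0601)):
    X=unproj(im,[uv],z)[0];print(X.round(4),'along',(X[:2]-p[:2])@a,'across',(X[:2]-p[:2])@[-a[1],a[0]])
O=[np.pi,0,q[2]-np.pi/2]
robot.move_linear([p[0],p[1],.20],O,max_speed=.15)
t=q[:2]+.055*a
robot.move_pose([*t,.20],O);obs()
robot.move_linear([*t,.135],O,max_speed=.1);obs()
for n in('wrist','scene'):
    im=robot.get_image(n);cv2.imwrite(f'pics/p_{n}.png',im['color'])
    pickle.dump(im,open(f'p_{n}.pkl','wb'))
```

```text
t21.30 [ 0.5076 -0.392   0.0646] F [-0.41  0.74 -7.59] w0.0282
[ 0.5058 -0.3917  0.0901] along 0.0013651340041630098 across 0.001236703869436219
[ 0.5071 -0.3924  0.0601] along -2.8738478731977754e-05 across 0.000679118620629625
 t24.48 [0.5314 0.1981 0.2   ] F [-0.54 -1.59 -9.45] w0.0282
 t25.27 [0.5315 0.1991 0.1356] F [-0.4   0.03 -8.96] w0.0282
```

View pics/p_wrist.png

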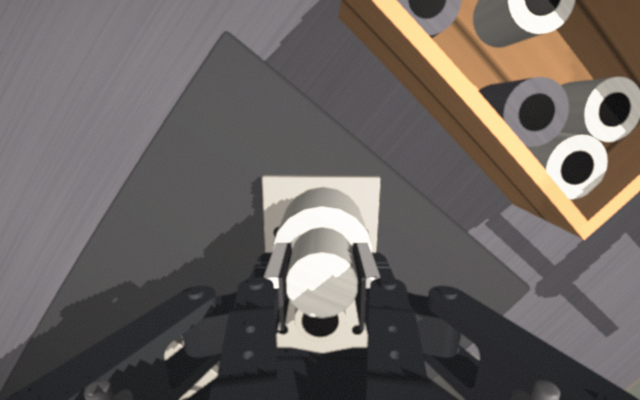

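View pics/p_scene.png

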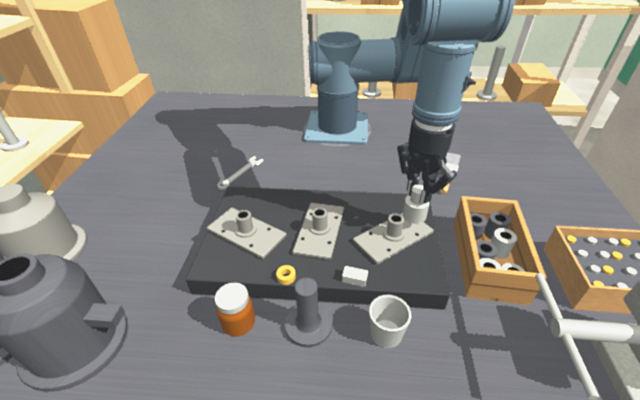

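Run:
```python
from h import *
from scipy.spatial.transform import Rotation as Ro
im=pickle.load(open('p_wrist.pkl','rb'));q=pickle.load(open('q.pkl','rb'));a=np.array([np.cos(q[2]),np.sin(q[2])])
P=unproj(im,[(262.5,177),(380,177)],.062);print(np.linalg.norm(P[1]-P[0]),'ctr',P.mean(0)[:2]-.08*a)
O=[np.pi,0,q[2]-np.pi/2];t=q[:2]+.055*a
F=lambda n=5:np.mean([(robot.dwell(.02),robot.observe()['force'])[1] for _ in range(n)],0)
robot.move_linear([*t,.1165],O,max_speed=.05)
c=robot.move_linear([*t,.1065],O,max_speed=.005,contact_N=3.);o=obs(f'touch {c}');print(F().round(2))
z0=o['position'][2]
piv=np.array([*(q[:2]+.023*a),.050]);n=np.array([-a[1],a[0],0])
T0=np.array([*t,z0]);R0=Ro.from_euler('xyz',O)
pickle.dump((z0,piv,n,T0,O),open('pl.pkl','wb'))
for th in np.deg2rad([.6,1.2,1.8,2.4,3.0,3.4]):
    r=Ro.from_rotvec(n*th);X=piv+r.apply(T0-piv)
    robot.move_linear(X,(r*R0).as_euler('xyz'),max_speed=.006)
    f=F();o=robot.observe();print('%.1f'%np.rad2deg(th),X.round(4),np.round(o['position'],4),f.round(2),np.round(o['moment'],2),o['clock'])
    if f[2]>6: break
im=robot.get_image('scene');cv2.imwrite('pics/t_s.png',cv2.resize(im['color'][150:290,330:490],None,fx=4,fy=4,interpolation=cv2.INTER_CUBIC))
```

```text
0.07923286625513745 ctr [0.56552144 0.15592637]
touch True t27.07 [0.5305 0.1995 0.1104] F [-0.02  2.84  4.72] w0.0282
[-0.33  3.15  5.52]
0.6 [0.5304 0.1996 0.11  ] [0.5303 0.1998 0.1102] [-2.29  3.33  4.86] [0.41 0.44 0.01] 27.85
1.2 [0.53   0.2001 0.1097] [0.53   0.2002 0.1099] [-2.76  3.42  5.1 ] [ 0.44  0.46 -0.04] 28.2
1.8 [0.5296 0.2005 0.1093] [0.5296 0.2007 0.1095] [-3.08  3.39  6.17] [ 0.48  0.51 -0.01] 28.55
```

View pics/t_s.png

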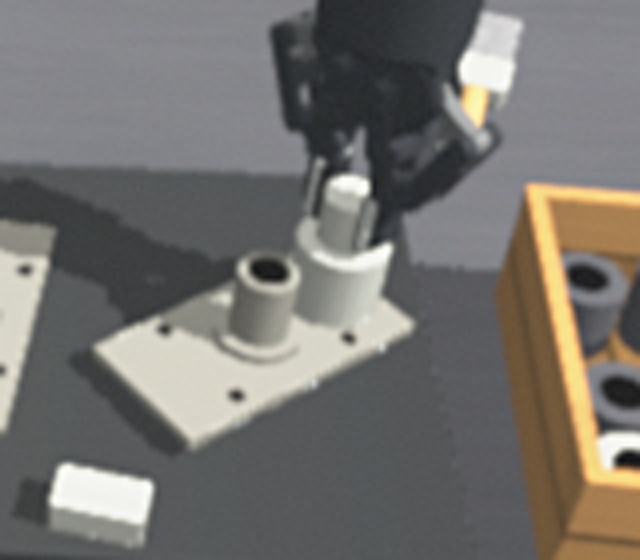

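Run:
```python
from h import *
from scipy.spatial.transform import Rotation as Ro
z0,piv,n,T0,O=pickle.load(open('pl.pkl','rb'));R0=Ro.from_euler('xyz',O)
F=lambda n=5:np.mean([(robot.dwell(.02),robot.observe()['force'])[1] for _ in range(n)],0)
for th in np.deg2rad([2.4,3.0,3.5,4.0]):
    r=Ro.from_rotvec(n*th);X=piv+r.apply(T0-piv)
    robot.move_linear(X,(r*R0).as_euler('xyz'),max_speed=.006)
    f=F();o=robot.observe();print('%.1f'%np.rad2deg(th),X.round(4),np.round(o['position'],4),f.round(2),np.round(o['moment'],2),o['clock'])
    if f[2]>16: break
im=robot.get_image('scene');cv2.imwrite('pics/t_s2.png',cv2.resize(im['color'][150:290,330:490],None,fx=4,fy=4,interpolation=cv2.INTER_CUBIC))
```

```text
2.4 [0.5292 0.201  0.109 ] [0.5291 0.2012 0.1091] [-2.5   3.5   5.69] [0.47 0.5  0.01] 28.95
3.0 [0.5288 0.2015 0.1086] [0.5288 0.2016 0.1088] [-3.04  3.57  6.04] [ 0.49  0.57 -0.03] 29.3
3.5 [0.5285 0.2019 0.1083] [0.5285 0.202  0.1086] [-2.69  3.11  6.74] [ 0.36  0.58 -0.03] 29.6333
4.0 [0.5282 0.2023 0.108 ] [0.5285 0.2022 0.1085] [-2.21  3.02  7.73] [0.18 0.65 0.03] 29.9667
```

View pics/t_s2.png

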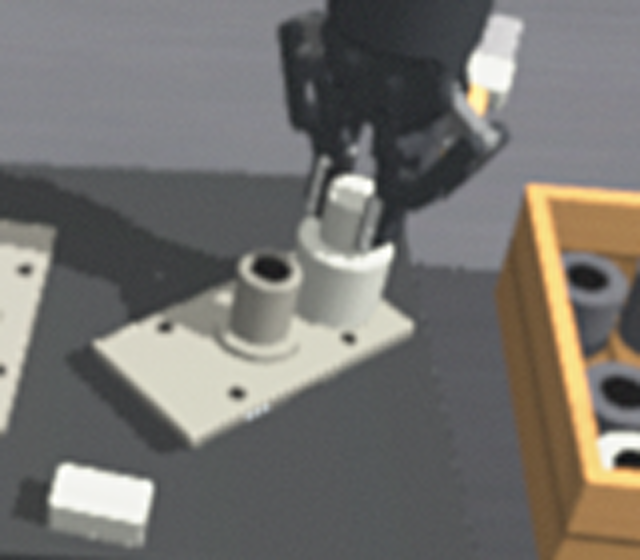

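Run:
```python
from h import *
from scipy.spatial.transform import Rotation as Ro
z0,piv,n,T0,O=pickle.load(open('pl.pkl','rb'));R0=Ro.from_euler('xyz',O)
F=lambda n=5:np.mean([(robot.dwell(.02),robot.observe()['force'])[1] for _ in range(n)],0)
r=Ro.from_rotvec(n*np.deg2rad(4));X=piv+r.apply(T0-piv);E=(r*R0).as_euler('xyz')
for i in range(4):
    X=X-[0,0,.0003];robot.move_linear(X,E,max_speed=.004);f=F();o=robot.observe();print(X[2].round(4),np.round(o['position'],4),f.round(2))
    if f[2]>12:break
robot.dwell(.4);obs('firm')
im=robot.get_image('scene');cv2.imwrite('pics/t_s3.png',cv2.resize(im['color'][150:290,330:490],None,fx=4,fy=4,interpolation=cv2.INTER_CUBIC))
```

```text
0.1077 [0.5285 0.2022 0.1085] [-3.5   2.47  9.34]
0.1074 [0.5285 0.2023 0.1085] [-3.96  2.52 11.48]
0.1071 [0.5285 0.2023 0.1085] [-4.33  2.47 13.57]
firm t31.42 [0.5285 0.2023 0.1085] F [-5.11  3.1  13.15] w0.0284
```

View pics/t_s3.png

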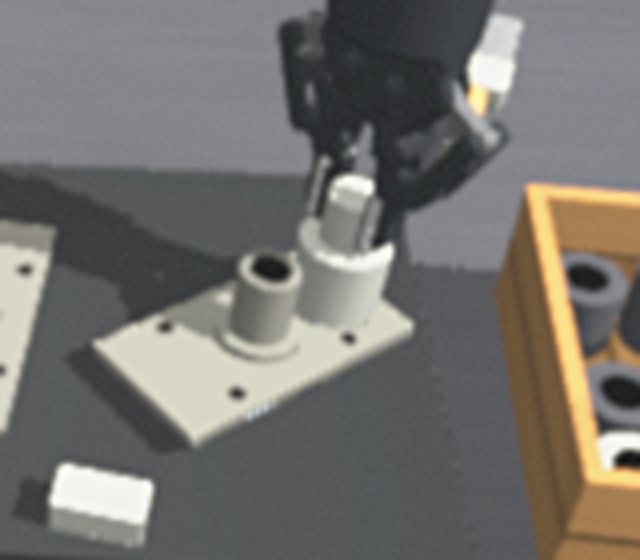

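Run:
```python
from h import *
from scipy.spatial.transform import Rotation as Ro
z0,piv,n,T0,O=pickle.load(open('pl.pkl','rb'));R0=Ro.from_euler('xyz',O)
r=Ro.from_rotvec(n*np.deg2rad(4));E=(r*R0).as_euler('xyz')
X=(piv+r.apply(T0-piv)); X[:2]=robot.observe()['position'][:2]
X[2]=.1082;robot.move_linear(X,E,max_speed=.004);robot.dwell(.1);obs('relaxed')
robot.grip(.035,20);obs();robot.grip(.06);obs('open')
ax=r.apply([0,0,1])
robot.move_linear(X+.045*ax,E,max_speed=.05);obs()
robot.move_linear(X+[0,0,.15],O,max_speed=.15);obs()
d={k:robot.get_image(k) for k in('wrist','scene','top')}
pickle.dump(d,open('f.pkl','wb'))
for k in d: cv2.imwrite(f'pics/f_{k}.png',d[k]['color'])
cv2.imwrite('pics/f_sc.png',cv2.resize(d['scene']['color'][150:290,330:490],None,fx=4,fy=4,interpolation=cv2.INTER_CUBIC))
```

```text
relaxed t32.01 [0.5285 0.2022 0.1086] F [-3.69  2.67  6.85] w0.0283
 t32.25 [0.5287 0.2017 0.1077] F [-1.28 -0.61 -0.48] w0.0351
open t32.62 [0.5286 0.2022 0.1081] F [-0.38  0.19  0.28] w0.0599
 t33.67 [0.5263 0.2046 0.1527] F [-0.59  0.28 -0.15] w0.0599
 t34.52 [0.5279 0.2022 0.2571] F [ 0.24 -0.72 -0.93] w0.0597
```

View pics/f_sc.png

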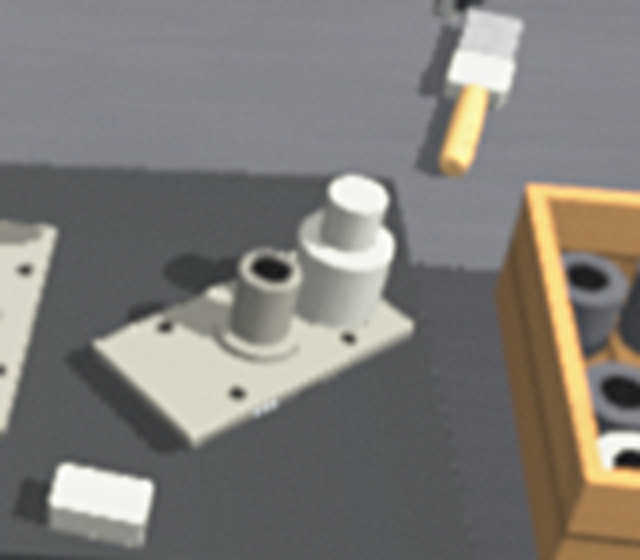

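View pics/f_wrist.png

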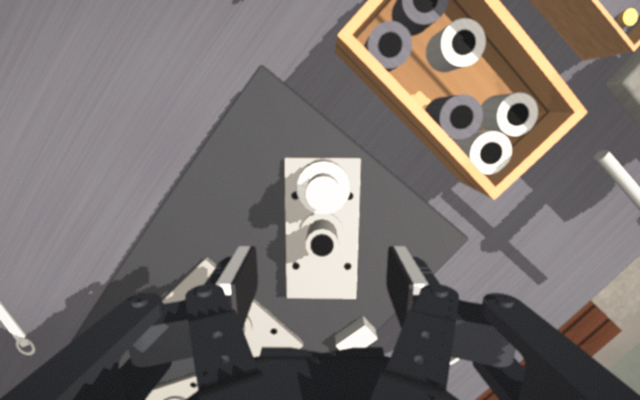

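Run:
```python
from h import *
d=pickle.load(open('f.pkl','rb'));w=d['wrist'];q=pickle.load(open('q.pkl','rb'));a=np.array([np.cos(q[2]),np.sin(q[2])])
cv2.imwrite('pics/fw.png',cv2.resize(w['color'][145:310,270:375],None,fx=5,fy=3.6,interpolation=cv2.INTER_CUBIC))
L=lambda uv,z:(((unproj(w,[uv],z)[0][:2]-q[:2])@a)*1e3,((unproj(w,[uv],z)[0][:2]-q[:2])@[-a[1],a[0]])*1e3)
print('knob',L((322.5,194),.1335),'exp base=',-.0*0)
print('body',L((323,187.5),.1037));print('far edge',L((323,158),.0585),'near edge',L((321,298.5),.068),'stub',L((322,244),.108),'holes-',L((296,266),.066),L((347.5,266),.066))
```

```text
knob (np.float64(60.0618021876682), np.float64(0.9043168159371716)) exp base= -0.0
body (np.float64(58.83894292213548), np.float64(0.3750435465119122))
far edge (np.float64(80.12040632305849), np.float64(0.256668408956922)) near edge (np.float64(-80.50882368408436), np.float64(2.2578702355551115)) stub (np.float64(4.12692429628014), np.float64(1.2375672418984514)) holes- (np.float64(-40.204186812552905), np.float64(30.379182154613154)) (np.float64(-40.136315436304535), np.float64(-27.5060357001826))
```

View pics/fw.png

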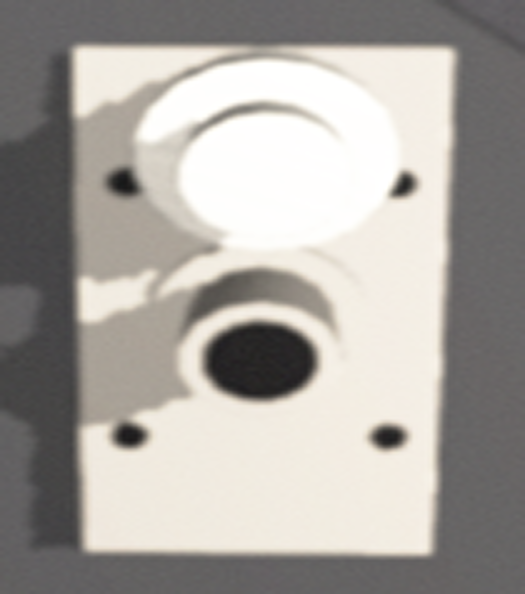

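Run:
```python
from h import *
robot.dwell(.5);im=robot.get_image('scene');d=pickle.load(open('f.pkl','rb'));d0=pickle.load(open('im0.pkl','rb'))
print(np.abs(im['color'][185:330,140:440].astype(int)-d['scene']['color'][185:330,140:440]).mean())
D=np.abs(im['color'][185:330,140:440].astype(int)-d0['scene']['color'][185:330,140:440]).max(2);ys,xs=np.where(D>60);print(xs.min()+140,xs.max()+140,ys.min()+185,ys.max()+185,len(xs))
obs();robot.job_done()
```

```text
1.1397547892720306
150 431 185 261 1196
 t35.22 [0.5285 0.2023 0.2582] F [-0.82 -0.2   0.1 ] w0.0604
the job is handed in; nothing more can be done
```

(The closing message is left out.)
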